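# Kick down the leg of a board repair stand and hold its frame upright

## Robot

A 6-joint arm with a two-finger parallel gripper is mounted at the origin on a cart in front of the work surface, level with it; the furniture and walls round the work are solid. World frame = base frame: x ahead of the robot, y to its left, z up, the work surface at z = 0. Lengths are in m, angles in rad, forces in N, time in s.
With the tool pointing down it reaches from about 0.425 to 0.95 m from the base axis. Payload 3.5 kg.
Tool frame: the origin (TCP) lies midway between the tips of the shut fingers; the grasp point (between the pads) lies 19 mm behind it; z points along the fingers, y is the line along which they close (so a half turn about z gives the same grasp; the last joint's range is limited). The gripper opens to 85 mm and grips with 20 to 120 N. Pads are 22 mm wide; open, the fingers measure 114 mm over their backs; the gripper's body (76 mm by 85 mm) begins 54 mm behind the grasp point. The pads swing forward as they close: fully open they stand 13 mm farther back than shut.
Start: joints at [1.057, 0.286, 1.577, -0, 1.279, -0.15], TCP at [0.24, 0.631, 0.231] pointing down, gripper open.
Joint ranges: [-2.77, 2.77], [-0.9, 2.22], [0.21, 2.48], [-1.53, 4.67], [0.24, 2.81], [-2.84, 2.84]. Speed limits (rad/s): [2.79, 2.79, 3.14, 3.14, 3.14, 3.14].

## Interface

Orientations are given as a unit quaternion [x, y, z, w].
In Python, from plant import get_state, read_camera, ctrl gives the robot as it stands.
- The arm moves only by the shell command python3 -m crank 'ROWS' [FORCE]. ROWS is JSON, a list of rows, each a list of 3 entries, a list of its own where there are three numbers: the shift along the tool's x, y, z in mm, then the turn about the tool's z in degrees, then the closure in counts, from 0 (fully open) to 255 (shut). In form: [[[tx, ty, tz], yaw, claw], ...]. A call has 1 to 10 rows; each row is the pose to reach, as a shift and turn from the pose commanded when the call began, along the tool's axes at that moment; what a row does not reach only later rows make up. A row lasts 1/10 s, in which the tool goes at most 50 mm and 8.59 degrees, less where a joint would pass 70% of its speed; a pose out of reach is approached as far as the arm can. A call with a gripper value outside its range is refused whole. The fingers move at their own pace and stop on an object; FORCE is the grip in N (left out, the last holds). Time passes only in rows, so rows that repeat a pose let the fingers close. It gives the time, the measured TCP pose, the force, the opening and the grip force at its end, in the units of the state.
- get_state(): the state, without advancing time (a new reading comes with each control period).
- read_camera(name): name is "side" or "top"; returns a dict with "frame" (420x560x3 uint8, blue, green, red), "range_z" (420x560 float32, m along the optical axis (not along the pixel's ray), 0 where there is no reading), "vfov" (degrees; the focal length in pixels is half the picture's height over the tangent of half this angle, whatever the lens; pixels are square), "cx", "cy" (the principal point, pixels), "k1" (the pictures are not rectified: a ray, as slopes to the right and down, at radius r is drawn at 1 + k1 r^2 times it, then the intrinsics apply), "origin" and "orientation" of the camera in the world. Camera axes: x right, y down, z forward; pixel columns grow to the right and rows downward; lengths in m; the calibration is good to about 2 mm. A picture is of the moment at which its call begins.
- ctrl.sign_off(): hands the job in; it is judged then, once.
The state is a dict: "time": time; "qpos": joint angles; "dq": joint speeds; "joint_efforts": joint torques, N m; "eef_pos": TCP position; "tcp_rot": TCP orientation; "contact_force": force on the tool from outside, world axes, zero at the start; "wrist_torque": the same for the moment, N m; "opening": opening from 0.0 (shut) to 1.0 (fully open); "finger_force": force on a finger pad.
Only numpy, scipy, OpenCV 4.12 (cv2) and the standard library are available. Lean on these libraries where they do the work, as an engineer would, in place of code of your own. Each camera call takes 0.05 s, during which the arm holds its last target. There are 200 camera calls.

## Task

Get the board repair stand ready for soldering. While its frame still leans back on its rests, swing the folded kickstand leg at its side down over centre and press the leg down firmly for a moment so that you feel it sitting against its stop; then take the frame by the round bar on top, bring it upright and keep holding it there so that it cannot tip - finish while still gripping the bar, with the frame upright and the leg down. Leave the tape roll, the bottle and the loose board where they are.

Things in the scene. Friction and masses are not known exactly. Their poses are not given: they have to be found in the camera images.
- stand: Fixed steel base plate, 160 (x) x 140 (y) x 8 mm, with a 55 mm wide pad along its front edge out to y = +190 mm under the kickstand. Origin on the bench below the frame's pivot axis, which lies along y, 35 mm up. x to the back (away from the robot, but for its yaw), y towards the kickstand side (robot's left), z up. Two rear rests, 130 mm tall, at x = +40 to +78 mm
- board_frame (a joint): Tilt of the hinged aluminium frame (106 mm wide, 12 mm thick, with a clamped circuit board), rad: 0 = leaning back 0.35 rad on the rear rests, where it starts and gravity keeps it; 0.35 = upright; more = tipping towards the robot. The hinge is free: the frame does not stay upright by itself. With the leg down the foot strikes the base at about 0.53
- grip_bar: Round black bar on top of the frame, diameter 14 mm, 84 mm clear between its end brackets. Origin: the bar's centre, 205 mm from the pivot axis (240 mm above the bench when upright). y along the bar, z along the frame away from the pivot, x to the back. The frame's upper edge lies 27 mm below the bar's centre
- kickstand (a joint): Angle of the kickstand about its hub, rad: 0 = folded, leg pointing sideways (+y) and 30 degrees up, held by its over-centre spring; 1.48 = at its stop, leg pointing sideways and 55 degrees down. Centre at about 0.7; beyond it the spring drives the leg to the stop by itself. Pushing it over takes 1 to 3 N at 90 mm from the hub
- kick_leg: The leg: round steel bar, diameter 10 mm, 122 mm long, rubber foot of 16 mm at its end. Origin on the hub axis; y along the leg to the foot, x = hub axis (to the back, as the frame's x). Cranked forward: centre line at x = -15 mm at the hub, -25 at y = 30, -50 from y = 105 mm on. It turns down about x, towards its own -z side: push on its +z side
- leg_mid (a point): Point on the leg's centre line, 90 mm from the hub axis, a good place to push; same axes as the leg
- leg_foot (a point): Centre of the rubber foot at the end of the leg, 122 mm from the hub axis
- hub (a point): Centre of the leg's hub, a disc 30 mm in diameter at the end of a stub on the frame's +y side, 85 mm from the frame's mid-plane and 90 mm up the frame from the pivot axis; same axes as the frame (x along the hub axis)
- masking_tape: Bystander: roll of masking tape lying flat, 96 mm across, 18 mm high, origin under its centre, to the left of the stand
- flux_bottle: Bystander: white dropper bottle, 35 mm across, 104 mm tall, origin under its centre, behind the stand
- board_c1: Bystander: loose circuit board on the bench, 74 x 73 x 17 mm, origin under its centre, to the right of the stand

How it is judged:
On the way, in this order (a step that is already met when the one before it is completed fails the run):
1. with the frame still leaning back (0.2 rad or more from upright), the leg is down and the fingers press it against its stop with more than 2 N (value of joint kickstand above 1.42 rad and contact force between the fingers and kick_leg above 2 N and value of joint board_frame below 0.15 rad), for 0.2 s.
2. the frame is held upright by its bar, the leg still down (value of joint kickstand above 1.4 rad and angle between grip_bar's own z axis and vertical below 0.08 rad and contact force between the fingers and grip_bar above 2 N), for 0.3 s.
At the end, for the whole second after the job is handed in: the kickstand is down at its stop (joint above 1.40 rad), the frame is upright within 0.08 rad (4.5 degrees) and still, and the fingers still hold it by the round bar with more than 2 N and do not touch the leg (all of step 2 and contact force between the fingers and kick_leg below 0.5 N and angular speed of grip_bar below 0.15 rad/s); the arm keeps its last pose, push and grip.
It fails at once if the frame is raised to within 0.15 rad of upright before the leg is down over centre (value of joint board_frame above 0.2 rad and value of joint kickstand below 0.9 rad).
It fails at once if the frame tips forward onto its leg (value of joint board_frame above 0.5 rad).
It fails at once if a bystander is moved by more than 20 mm (distance of any of masking_tape, flux_bottle, board_c1 from where it was at the start of the episode above 0.02 m).
It also fails if it takes over 58 s, if anything falls off the work surface, if the arm or the gripper's body presses on something with over 40 N, if the wrist force passes 120 N, or if a joint passes its speed limit or range.

## Working session

There is one attempt and no reset: what is moved stays moved. The work goes in short steps, Python scripts to look and compute and a shell command to move; the robot and the scene stay as the last step left them, time stands still between calls to the robot, and variables do not carry over. Pictures are saved under pics/ and viewed, at most 10 in all, crops included, and the job is handed in when it is done.

```bash
ls; mkdir -p pics
cat > h.py <<'E'
import numpy as np, cv2
from plant import get_state, read_camera, ctrl
from scipy.spatial.transform import Rotation as R
def shot(n):
    c=read_camera(n); h=c["frame"].shape[0]
    f=h/2/np.tan(np.radians(c["vfov"])/2)
    c["K"]=np.array([[f,0,c["cx"]],[0,f,c["cy"]],[0,0,1.]]); c["D"]=np.array([c["k1"],0,0,0.])
    c["R"]=R.from_quat(c["orientation"]).as_matrix(); c["o"]=np.array(c["origin"]); return c
def rays(c,uv):
    p=cv2.undistortPoints(np.array(uv,float).reshape(-1,1,2),c["K"],c["D"]).reshape(-1,2)
    return np.c_[p,np.ones(len(p))]
def pts(c,uv):
    uv=np.array(uv); z=c["range_z"][uv[:,1].astype(int),uv[:,0].astype(int)]
    return c["o"]+(rays(c,uv)*z[:,None])@c["R"].T
def proj(c,P):
    q=(np.atleast_2d(P)-c["o"])@c["R"]
    return cv2.projectPoints(q,np.zeros(3),np.zeros(3),c["K"],c["D"])[0].reshape(-1,2)
def cloud(c):
    h,w=c["range_z"].shape; v,u=np.mgrid[:h,:w]
    uv=np.c_[u.ravel(),v.ravel()]; return pts(c,uv).reshape(h,w,3)
E
python3 - <<'E'
from h import *
s=get_state(); print({k:np.round(v,3) for k,v in s.items()})
a=[]
for n in("side","top"):
    c=shot(n); print(n,c["o"],c["R"].round(3),c["K"][0,0],c["k1"],(c["range_z"]>0).mean()); cv2.imwrite(f"pics/{n}0.png",c["frame"])
E
```

```text
pics
{'time': np.float64(0.0), 'qpos': array([ 1.057,  0.287,  1.578, -0.   ,  1.279, -0.15 ]), 'dq': array([-0.   , -0.   ,  0.   , -0.001,  0.001, -0.001]), 'joint_efforts': array([-2.0000e-03, -4.0600e+01, -2.9262e+01, -0.0000e+00,  6.0000e-03,
        0.0000e+00]), 'eef_pos': array([0.24, 0.63, 0.23]), 'tcp_rot': array([ 0.181,  0.984, -0.001, -0.   ]), 'contact_force': array([ 0.579, -0.576,  0.464]), 'wrist_torque': array([-0.031,  0.013, -0.011]), 'finger_force': np.float64(0.0), 'opening': np.float64(1.001)}
side [ 0.05056688 -1.01240316  0.88913771] [[ 0.92  -0.182  0.348]
 [-0.392 -0.476  0.787]
 [ 0.022 -0.861 -0.509]] 510.04878841374483 0.06389236232529713 0.9960841836734694
top [0.32027483 0.12372659 1.74519846] [[ 0.004 -0.987  0.162]
 [-1.    -0.004 -0.001]
 [ 0.002 -0.162 -0.987]] 515.3369585394222 -0.08895435070136147 0.9961607142857143
```

View pics/side0.png

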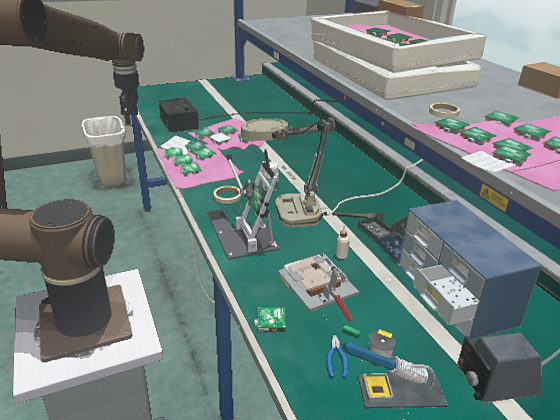

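View pics/top0.png

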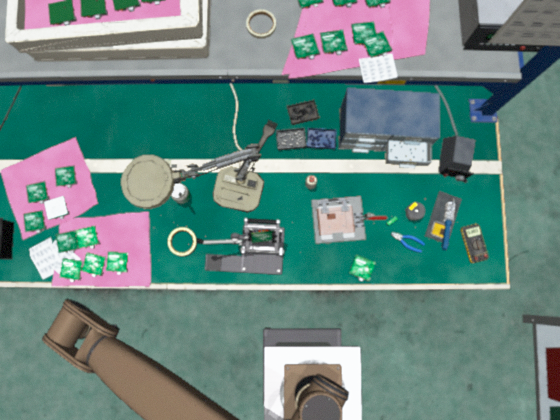

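The side view shows the stand at about (250,215), with the leg up to the left near (230,160). In the top view the stand is at about (262,240), the leg's foot is near (203,241) and the tape roll is at (182,241). Next I'll enlarge both views and measure.

Run:
```python
from h import *
for n,(x0,y0,x1,y1) in dict(side=(190,110,330,270),top=(150,160,330,290)).items():
    c=shot(n); C=cloud(c); np.save(f"c_{n}.npy",C)
    cr=c["frame"][y0:y1,x0:x1]; cv2.imwrite(f"pics/{n}1.png",cv2.resize(cr,None,fx=4 if n=="top" else 3.7,fy=4 if n=="top" else 3.7,interpolation=cv2.INTER_CUBIC))
    P=C[y0:y1,x0:x1].reshape(-1,3)
    hsv=cv2.cvtColor(c["frame"],cv2.COLOR_BGR2HSV)[y0:y1,x0:x1].reshape(-1,3)
    # base plate: z about 8 mm, low saturation, dark
    m=(abs(P[:,2]-.008)<.006)&(hsv[:,1]<60)&(hsv[:,2]<140)&(P[:,0]<.75)
    print(n,"plate",m.sum(),cv2.minAreaRect((P[m][:,:2]*1000).astype(np.float32)))
    for a,b in [(.13,.17),(.17,.2),(.2,.22),(.22,.24),(.24,.3)]:
        m=(P[:,2]>a)&(P[:,2]<b)&(P[:,0]>.4)&(P[:,0]<.62)&(abs(P[:,1]-.2)<.3)
        if m.sum(): print(a,m.sum(),np.percentile(P[m],[0,50,100],axis=0).round(3).tolist())
```

```text
side plate 1796 ((541.8711547851562, 584.8339233398438), (1148.6417236328125, 405.2453918457031), 89.92084503173828)
0.13 428 [[0.475, 0.101, 0.13], [0.503, 0.178, 0.151], [0.526, 0.314, 0.17]]
0.17 276 [[0.474, 0.107, 0.17], [0.519, 0.212, 0.188], [0.62, 0.499, 0.2]]
0.2 204 [[0.477, 0.107, 0.2], [0.534, 0.21, 0.206], [0.62, 0.5, 0.219]]
0.22 117 [[0.526, 0.108, 0.22], [0.535, 0.155, 0.232], [0.606, 0.469, 0.237]]
top plate 1256 ((552.2703247070312, 238.07235717773438), (599.05419921875, 372.3417663574219), 89.23942565917969)
0.13 364 [[0.475, 0.103, 0.13], [0.504, 0.184, 0.155], [0.523, 0.315, 0.17]]
0.17 238 [[0.474, 0.11, 0.17], [0.519, 0.211, 0.192], [0.618, 0.497, 0.2]]
0.2 222 [[0.479, 0.11, 0.2], [0.594, 0.463, 0.209], [0.62, 0.5, 0.22]]
0.22 172 [[0.527, 0.11, 0.22], [0.537, 0.161, 0.231], [0.619, 0.473, 0.239]]
```

View pics/side1.png

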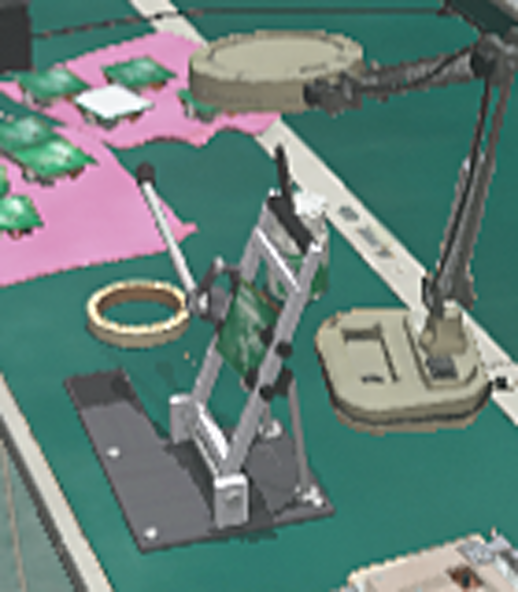

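View pics/top1.png

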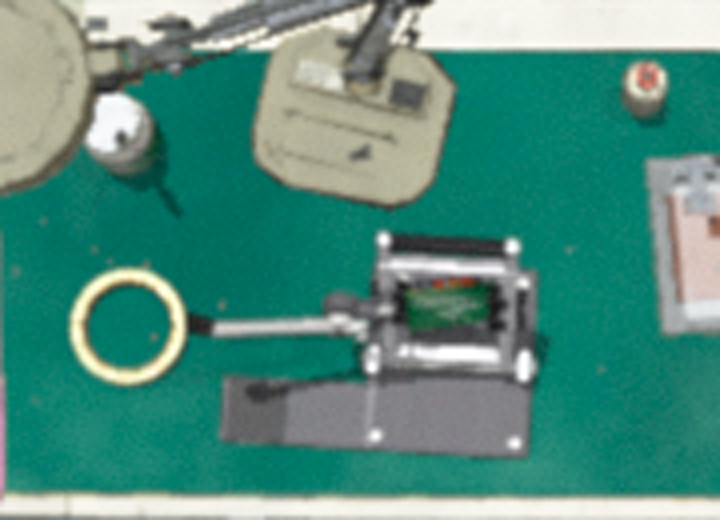

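The side crop shows the black bar at crop (290,220), the foot at (145,172) and the hub at (207,300). The top crop shows the bar between (385,241) and (513,246) and the leg from (340,325) to (200,325). The plate's front edge runs from (222,440) to (527,455), so the yaw is small. I'll fit these points from the cloud.

Run:
```python
from h import *
c=shot("top"); C=np.load("c_top.npy"); hsv=cv2.cvtColor(c["frame"],cv2.COLOR_BGR2HSV)
def comp(m,seed):
    n,l=cv2.connectedComponents(m.astype(np.uint8)); k=l[seed[1],seed[0]]; return (l==k)if k else None
pl=(hsv[...,1]<60)&(hsv[...,2]<150)&(abs(C[...,2]-.008)<.01)
m=comp(pl,(150+330//4,160+415//4)); P=C[m]; print("plate",m.sum(),np.median(P[:,2]))
r=cv2.minAreaRect((P[:,:2]*1000).astype(np.float32)); print(r,cv2.boxPoints(r).round())
# front edge fit: min x per y bin
e=[(y,P[abs(P[:,1]-y)<.004][:,0].min()) for y in np.arange(.12,.33,.01) if (abs(P[:,1]-y)<.004).any()]
e=np.array(e); k=np.polyfit(e[:,0],e[:,1],1); print("front edge slope",k, "yaw",-np.arctan(k[0]))
for nm in("top","side"):
    D=np.load(f"c_{nm}.npy"); cc=c if nm=="top" else shot("side"); v=cv2.cvtColor(cc["frame"],cv2.COLOR_BGR2HSV)[...,2]
    b=(D[...,2]>.218)&(D[...,2]<.245)&(D[...,0]>.5)&(D[...,0]<.57)&(D[...,1]>.08)&(D[...,1]<.23)
    for lab,mm in(("all",b),("dark",b&(v<90))):
        Q=D[mm]; print(nm,"bar",lab,len(Q),np.percentile(Q,[2,50,98],axis=0).round(4).tolist())
    Q=D[b&(v<90)]; k=np.polyfit(Q[:,1],Q[:,0],1); print("bar slope",k)
    L=(D[...,1]>.2)&(D[...,1]<.34)&(D[...,0]>.43)&(D[...,0]<.54)&(D[...,2]>.06)&(D[...,2]<.2)
    Q=D[L]
    for y in np.arange(.205,.335,.01):
        S=Q[abs(Q[:,1]-y)<.005]
        if len(S): print(round(y,3),len(S),np.median(S,axis=0).round(4),S[:,2].max().round(4))
```

```text
plate 1307 0.006422415358986466
((431.14935302734375, 227.47369384765625), (257.7081298828125, 69.90435791015625), 87.10301208496094) [[390. 101.]
 [460.  97.]
 [473. 354.]
 [403. 358.]]
front edge slope [0.0497848  0.38624633] yaw -0.04974373505614106
top bar all 168 [[0.5288, 0.1105, 0.2215], [0.5365, 0.1609, 0.2309], [0.5441, 0.2113, 0.2372]]
top bar dark 125 [[0.5308, 0.1224, 0.2235], [0.5369, 0.1638, 0.2318], [0.5441, 0.2025, 0.2373]]
bar slope [0.0444933  0.52988656]
0.205 58 [0.5033 0.2055 0.1553] 0.1998
0.215 55 [0.4942 0.2138 0.1692] 0.1985
0.225 35 [0.497  0.2252 0.1307] 0.1638
0.235 29 [0.495  0.2355 0.1276] 0.1344
0.245 31 [0.4971 0.245  0.1292] 0.1394
0.255 34 [0.4959 0.2546 0.1286] 0.1454
0.265 16 [0.4895 0.2631 0.1352] 0.1488
0.275 9 [0.4856 0.2749 0.1458] 0.1526
0.285 12 [0.4848 0.285  0.1527] 0.1577
0.295 13 [0.4817 0.2953 0.1594] 0.1651
0.305 15 [0.4815 0.3046 0.1654] 0.1716
0.315 9 [0.4798 0.3154 0.173 ] 0.1811
0.325 12 [0.4789 0.3251 0.1791] 0.183
0.335 9 [0.4783 0.3348 0.1849] 0.1896
side bar all 123 [[0.5283, 0.1098, 0.2189], [0.5349, 0.1542, 0.2317], [0.5432, 0.2122, 0.2363]]
side bar dark 74 [[0.5297, 0.123, 0.2268], [0.5351, 0.1635, 0.2328], [0.5427, 0.2054, 0.2364]]
bar slope [0.06478107 0.52507168]
0.205 98 [0.4975 0.2072 0.1599] 0.1982
0.215 88 [0.4928 0.2134 0.1514] 0.1978
0.225 25 [0.487  0.2251 0.1381] 0.1578
0.235 29 [0.4948 0.2349 0.128 ] 0.1394
0.245 23 [0.501  0.2449 0.1298] 0.1359
0.255 14 [0.4877 0.2539 0.1289] 0.1363
0.265 14 [0.4868 0.2672 0.1385] 0.1452
0.275 12 [0.4852 0.2769 0.1451] 0.1508
0.285 9 [0.4841 0.2856 0.1515] 0.1572
0.295 14 [0.483  0.2965 0.1572] 0.166
0.305 11 [0.4824 0.3058 0.1641] 0.1735
0.315 9 [0.4829 0.3145 0.1718] 0.1741
0.325 12 [0.4801 0.3236 0.1769] 0.1828
0.335 12 [0.4786 0.3341 0.1849] 0.1913
```

```bash
cat >> h.py <<'E'
S0=np.array([.4675,.1645,0]); YAW=-.05; ST=R.from_euler("z",YAW).as_matrix()
def stand(p): return S0+ST@np.array(p)
def leg(r,kick,tilt=0,up=0):
    "world point on leg centre line; up = offset along leg +z"
    a=.35-tilt; th=np.radians(30)-kick
    x=np.interp(r,[0,.03,.105],[-.015,-.025,-.05]); y=.085+r*np.cos(th)-up*np.sin(th); z=.09+r*np.sin(th)+up*np.cos(th)
    return stand([x*np.cos(a)+z*np.sin(a), y, .035-x*np.sin(a)+z*np.cos(a)])
def bar(tilt): a=.35-tilt; return stand([.205*np.sin(a),0,.035+.205*np.cos(a)])
def sh(*W):
    s=get_state(); M=R.from_quat(s["tcp_rot"])
    print("tcp",s["eef_pos"].round(4),"F",s["contact_force"].round(2),"op",round(float(s["opening"]),3),"t",round(s["time"],2), "toolyaw",np.degrees(np.arctan2(*M.as_matrix()[[1,0],1])).round(2),"zaxis",M.as_matrix()[:,2].round(3))
    for w in W: print(np.round(w,4),"->",((M.inv().apply(np.array(w)-s["eef_pos"]))*1000).round(1))
E
python3 - <<'E'
from h import *
t=leg(.09,0); print(t,leg(.122,0),bar(0),leg(.09,1.48),leg(.122,1.48))
sh([.24,.631,.33],[t[0],t[1],.27])
E
```

```text
[0.47965813 0.32703776 0.17724572] [0.48183171 0.35467648 0.19399017] [0.5377062  0.16098676 0.22757141] [0.43775899 0.30304136 0.06589153] [0.4250351  0.32214803 0.04304338]
tcp [0.24   0.6306 0.2308] F [-0.24  0.46  0.63] op 0.999 t 0.3 toolyaw 69.16 zaxis [-0.    -0.001 -1.   ]
[0.24  0.631 0.33 ] -> [  0.2   0.3 -99.2]
[0.4797 0.327  0.27  ] -> [-332.  -198.5  -39. ]
```

```bash
python3 -m crank '[[[0,0,-50],8,255],[[-20,-10,-80],16,255],[[-60,-36,-80],24,255],[[-100,-60,-80],32,255],[[-145,-86,-80],40,255],[[-190,-113,-80],48,255],[[-235,-140,-70],56,255],[[-280,-167,-55],64,255],[[-315,-188,-45],72,255],[[-332,-198,-39],72,255]]' 20
python3 - <<'E'
from h import *
t=leg(.09,0); sh([t[0],t[1],.27],[t[0],t[1],.19],leg(.095,.9))
c=shot("side"); cv2.imwrite("pics/side2.png",cv2.resize(c["frame"][90:270,150:370],None,fx=3,fy=3,interpolation=cv2.INTER_CUBIC))
E
```

```text
time: 1.3
eef_pos: [0.4815, 0.3244, 0.2691]
tcp_rot: [0.726, 0.687, -0.001, 0.0]
contact_force: [0.1, 0.5, -0.4]
opening: -0.005
finger_force: 0.0
tcp [0.4815 0.3244 0.2691] F [ 0.1   0.5  -0.41] op -0.005 t 1.3 toolyaw -3.16 zaxis [-0.001 -0.001 -1.   ]
[0.4797 0.327  0.27  ] -> [ 2.5 -2.  -0.9]
[0.4797 0.327  0.19  ] -> [ 2.6 -1.9 79.1]
[0.4512 0.3389 0.1027] -> [ 13.  -30.9 166.4]
```

View pics/side2.png

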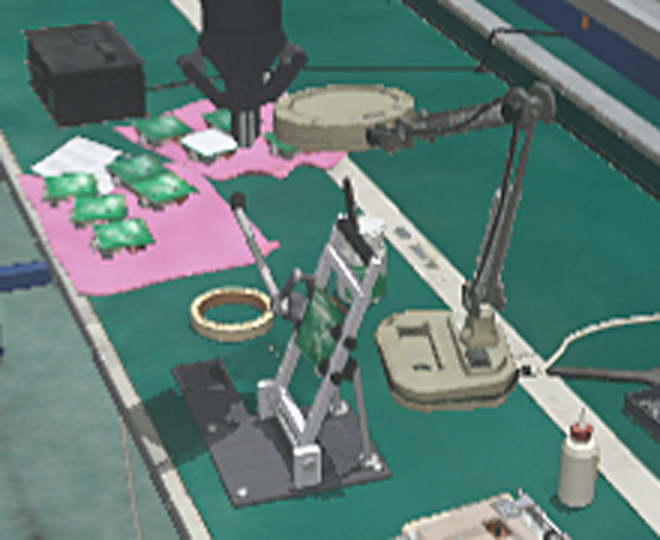

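The gripper is above the leg with its fingers shut, and everything else is in place. The foot is still at about (238,200). Next I'll push the leg down over centre.

```bash
python3 -m crank '[[[2,-2,40],0,255],[[2,-2,75],0,255],[[2,-6,88],0,255],[[2,-11,101],0,255],[[2,-16,114],0,255],[[2,-20,127],0,255],[[2,-24,140],0,255],[[2,-28,153],0,255],[[2,-30,165],0,255],[[2,-30,165],0,255]]'
python3 - <<'E'
from h import *
p=leg(.1,1.48); sh([p[0],.36,.10],[p[0],.36,.055],p)
c=shot("top")
C=cloud(c); Q=C[(C[...,1]>.27)&(C[...,1]<.345)&(C[...,0]>.40)&(C[...,0]<.44)&(C[...,2]>.02)&(C[...,2]<.1)]
print(len(Q),np.median(Q,axis=0))
c=shot("side"); cv2.imwrite("pics/side3.png",cv2.resize(c["frame"][110:270,170:350],None,fx=3,fy=3,interpolation=cv2.INTER_CUBIC))
E
```

```text
time: 2.35
eef_pos: [0.4482, 0.3301, 0.1022]
tcp_rot: [0.724, 0.689, -0.002, -0.001]
contact_force: [0.5, 0.3, -0.1]
opening: -0.002
finger_force: 0.0
tcp [0.4482 0.3301 0.1022] F [ 0.51  0.34 -0.13] op -0.002 t 2.35 toolyaw -2.83 zaxis [-0.004 -0.003 -1.   ]
[0.4321 0.36   0.1   ] -> [ 29.  -17.6   2.2]
[0.4321 0.36   0.055 ] -> [ 29.2 -17.4  47.2]
[0.4321 0.3091 0.0594] -> [-21.7 -14.9  43. ]
0 [nan nan nan]
  return _methods._mean(a, axis=axis, dtype=dtype,
  ret = um.true_divide(
```

View pics/side3.png

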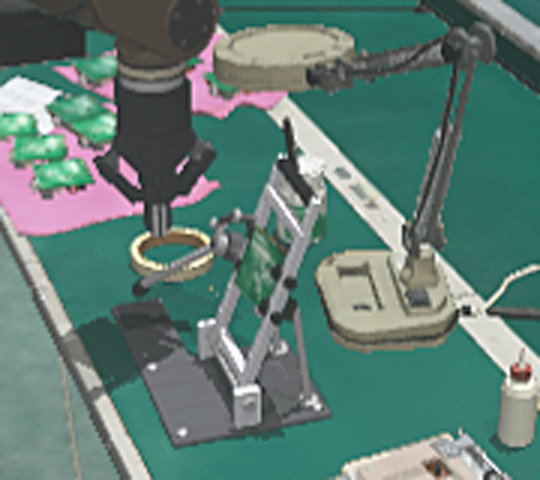

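The leg runs from the hub at crop (230,245) to the foot at (140,287), so it is now below horizontal. I'll check its angle by projecting the foot for different kick values.

Run:
```python
from h import *
c=shot("side")
for k in (.6,.8,1,1.2,1.4,1.48): print(k,proj(c,leg(.122,k)).round(1),leg(.122,k).round(3))
print("hub",proj(c,leg(0,1)).round(1),"observed foot",170+140/3,110+287/3, pts(c,[[217,205],[216,206]]))
```

```text
0.6 [[220.4 174.6]] [0.459 0.372 0.128]
0.8 [[218.5 181.9]] [0.45  0.368 0.105]
1 [[217.1 189.4]] [0.442 0.359 0.084]
1.2 [[216.2 196.9]] [0.434 0.347 0.065]
1.4 [[215.9 204.3]] [0.427 0.33  0.049]
1.48 [[215.9 207.1]] [0.425 0.322 0.043]
hub [[242.4 191.9]] observed foot 216.66666666666666 205.66666666666669 [[0.42490351 0.30852384 0.05850499]
 [0.42330045 0.31477394 0.05164172]]
```

The leg is at its stop (about 1.45). I'll go round its outside and press inward.

```bash
python3 -m crank '[[[20,-10,0],0,255],[[29,-17,5],0,255],[[29,-17,30],0,255],[[29,-17,47],0,255],[[15,-17,47],0,255],[[4,-17,47],0,255],[[4,-17,47],0,255]]'
python3 - <<'E'
from h import *
sh(leg(.1,1.48))
E
```

```text
time: 3.2
eef_pos: [0.4339, 0.3347, 0.0592]
tcp_rot: [0.725, 0.689, 0.0, 0.0]
contact_force: [-0.1, 0.7, -0.3]
opening: -0.002
finger_force: 0.0
tcp [0.4339 0.3347 0.0592] F [-0.14  0.68 -0.3 ] op -0.002 t 3.2 toolyaw -2.93 zaxis [ 0.001  0.    -1.   ]
[0.4321 0.3091 0.0594] -> [-25.7  -0.4  -0.1]
```

```bash
python3 -m crank '[[[-4,0,3],0,255],[[-7,0,3],0,255],[[-9,0,3],0,255],[[-11,0,3],0,255],[[-11,0,3],0,255]]'
```

```text
time: 3.7
eef_pos: [0.4345, 0.3282, 0.0576]
tcp_rot: [0.725, 0.688, 0.005, -0.001]
contact_force: [0.5, 8.6, 1.0]
opening: 0.002
finger_force: 3.9
```

```bash
python3 -m crank '[[[-2,0,0],0,255],[[-2,0,0],0,255],[[-2,0,0],0,255],[[-2,0,0],0,255],[[-2,0,0],0,255],[[-2,0,0],0,255]]'
python3 - <<'E'
from h import *
sh()
c=shot("side"); cv2.imwrite("pics/side4.png",cv2.resize(c["frame"][110:270,170:350],None,fx=3,fy=3,interpolation=cv2.INTER_CUBIC))
E
```

```text
time: 4.3
eef_pos: [0.4349, 0.3274, 0.0583]
tcp_rot: [0.725, 0.688, 0.006, -0.001]
contact_force: [-1.5, 11.3, 3.0]
opening: -0.0
finger_force: 5.3
tcp [0.4349 0.3274 0.0583] F [-1.5  11.27  3.01] op -0.0 t 4.3 toolyaw -2.99 zaxis [ 0.007  0.01  -1.   ]
```

View pics/side4.png

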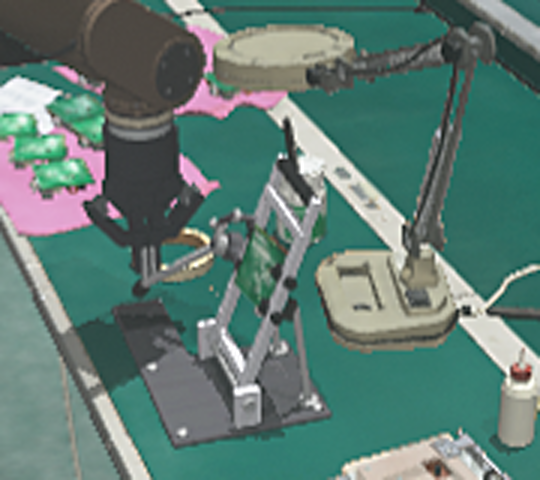

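The shut fingers are on the leg near crop (145,280), the foot has not moved, and the frame is still leaning. The press reads 11 N. I'll back out, rise and go above the bar.

```bash
python3 -m crank '[[[15,0,0],0,255],[[32,0,0],0,255],[[35,0,-45],0,255],[[35,0,-95],0,255],[[35,0,-145],0,255],[[35,0,-195],0,150],[[35,0,-240],0,60],[[0,40,-250],0,0],[[-40,70,-250],0,0],[[-80,85,-250],0,0]]'
python3 - <<'E'
from h import *
b=bar(0); sh([b[0],b[1],.3],[b[0],b[1],.212])
E
```

```text
time: 5.35
eef_pos: [0.5152, 0.2383, 0.3059]
tcp_rot: [0.724, 0.69, 0.0, 0.001]
contact_force: [-0.2, 0.3, -0.1]
opening: 0.849
finger_force: 0.0
tcp [0.5152 0.2383 0.3059] F [-0.23  0.31 -0.05] op 0.849 t 5.35 toolyaw -2.76 zaxis [ 0.001 -0.001 -1.   ]
[0.5377 0.161  0.3   ] -> [-76.1  26.2   6. ]
[0.5377 0.161  0.212 ] -> [-76.1  26.1  94. ]
```

```bash
python3 -m crank '[[[-40,15,0],0,0],[[-76,26,0],0,0],[[-76,26,6],0,0],[[-76,26,6],0,0]]'
python3 - <<'E'
from h import *
b=bar(0); sh([b[0],b[1],.212])
c=shot("side"); C=cloud(c); v=c["frame"].max(2)
m=(C[...,2]>.218)&(C[...,2]<.24)&(C[...,0]>.5)&(C[...,0]<.57)&(C[...,1]>.11)&(C[...,1]<.22)&(v<90); Q=C[m]; print(len(Q),np.percentile(Q,[5,50,95],axis=0).round(4).tolist())
cv2.imwrite("pics/side5.png",cv2.resize(c["frame"][110:270,170:350],None,fx=3,fy=3,interpolation=cv2.INTER_CUBIC))
E
```

```text
time: 5.75
eef_pos: [0.5355, 0.1614, 0.2978]
tcp_rot: [0.725, 0.689, -0.001, -0.001]
contact_force: [0.2, 0.5, -0.8]
opening: 1.002
finger_force: 0.0
tcp [0.5355 0.1614 0.2978] F [ 0.23  0.47 -0.84] op 1.002 t 5.75 toolyaw -2.94 zaxis [-0.003 -0.    -1.   ]
[0.5377 0.161  0.212 ] -> [-0.3  2.5 85.8]
74 [[0.5306, 0.1265, 0.2276], [0.5355, 0.1632, 0.2331], [0.5411, 0.2033, 0.2363]]
```

View pics/side5.png

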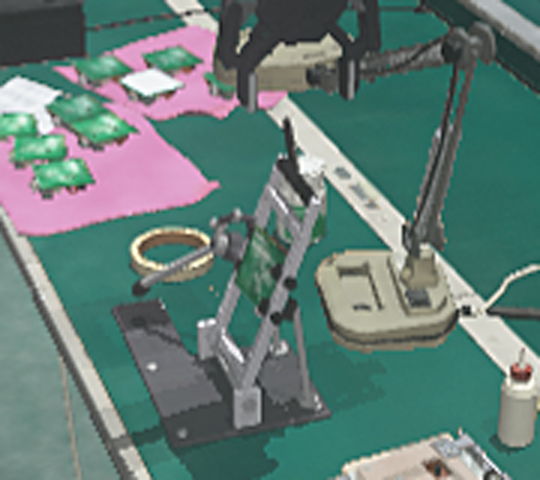

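The open fingers straddle the bar line in x: finger tips at crop (250,95) and (345,95), bar at (292,180). The leg is down. Now I'll descend and close.

```bash
python3 -m crank '[[[0,2,30],0,0],[[0,2,60],0,0],[[0,2,75],0,0],[[0,2,85],0,0],[[0,2,85],0,0]]' 40 && python3 -m crank '[[[0,0,0],0,120],[[0,0,0],0,160],[[0,0,0],0,200],[[0,0,0],0,255],[[0,0,0],0,255],[[0,0,0],0,255],[[0,0,0],0,255]]' 40
python3 - <<'E'
from h import *
b0=bar(0)
sh(*[bar(t)-b0+get_state()["eef_pos"] for t in (.1,.2,.3,.35)])
E
```

```text
time: 6.3
eef_pos: [0.537, 0.1623, 0.2131]
tcp_rot: [0.724, 0.69, -0.001, -0.001]
contact_force: [0.2, -0.5, -1.0]
opening: 0.999
finger_force: 0.0
time: 7.0
eef_pos: [0.5375, 0.1616, 0.215]
tcp_rot: [0.724, 0.689, -0.0, -0.0]
contact_force: [-3.7, -0.8, 4.7]
opening: 0.146
finger_force: 39.1
tcp [0.5375 0.1616 0.215 ] F [-3.75 -0.77  4.71] op 0.146 t 7.0 toolyaw -2.85 zaxis [-0.001 -0.    -1.   ]
[0.518  0.1625 0.221 ] -> [  0.  -19.6  -6. ]
[0.4979 0.1635 0.2251] -> [  0.  -39.7 -10.1]
[0.4775 0.1646 0.2272] -> [  0.  -60.1 -12.1]
[0.4673 0.1651 0.2274] -> [  0.  -70.3 -12.4]
```

```bash
python3 -m crank '[[[0,-5,-2],0,255],[[0,-10,-4],0,255],[[0,-15,-5],0,255],[[0,-20,-6.5],0,255],[[0,-25,-8],0,255],[[0,-30,-9],0,255],[[0,-35,-10],0,255],[[0,-40,-11],0,255],[[0,-40,-11],0,255]]' && python3 -m crank '[[[0,-5,-0.7],0,255],[[0,-10,-1.3],0,255],[[0,-15,-1.8],0,255],[[0,-20,-2],0,255],[[0,-25,-2.2],0,255],[[0,-30,-2.3],0,255],[[0,-30,-2.3],0,255],[[0,-30,-2.3],0,255]]'
python3 - <<'E'
from h import *
sh()
c=shot("side"); cv2.imwrite("pics/side6.png",cv2.resize(c["frame"][90:270,170:350],None,fx=3,fy=3,interpolation=cv2.INTER_CUBIC))
for n in("side","top"):
    C=cloud(shot(n)); 
    # front face of the frame uprights: points by height
    for z in (.08,.11,.14,.17,.2):
        for lo,hi in((.105,.14),(.185,.222)):
            Q=C[(abs(C[...,2]-z)<.012)&(C[...,0]>.43)&(C[...,0]<.54)&(C[...,1]>lo)&(C[...,1]<hi)]
            if len(Q)>4: print(n,z,lo,len(Q),np.percentile(Q[:,0],[5,50,95]).round(4))
E
```

```text
time: 7.9
eef_pos: [0.4976, 0.1637, 0.2262]
tcp_rot: [0.724, 0.689, 0.0, 0.0]
contact_force: [2.2, 0.6, 4.5]
opening: 0.149
finger_force: 39.4
time: 8.7
eef_pos: [0.4673, 0.1653, 0.2274]
tcp_rot: [0.724, 0.689, -0.0, -0.001]
contact_force: [1.0, 2.6, 3.7]
opening: 0.147
finger_force: 42.1
tcp [0.4673 0.1653 0.2274] F [0.99 2.62 3.69] op 0.147 t 8.7 toolyaw -2.84 zaxis [-0.001  0.    -1.   ]
side 0.08 0.105 53 [0.4594 0.4669 0.5273]
side 0.08 0.185 53 [0.4651 0.4727 0.5312]
side 0.11 0.105 70 [0.4594 0.4789 0.5213]
side 0.11 0.185 40 [0.4598 0.516  0.5271]
side 0.14 0.105 53 [0.4588 0.4637 0.5143]
side 0.14 0.185 21 [0.4602 0.462  0.5214]
side 0.17 0.105 53 [0.4571 0.4615 0.4693]
side 0.17 0.185 72 [0.4432 0.4621 0.4737]
side 0.2 0.105 45 [0.4596 0.4634 0.4699]
side 0.2 0.185 25 [0.4636 0.4654 0.4683]
top 0.14 0.105 5 [0.4564 0.4566 0.459 ]
top 0.17 0.105 13 [0.4564 0.459  0.4624]
top 0.17 0.185 5 [0.441  0.449  0.4515]
```

View pics/side6.png

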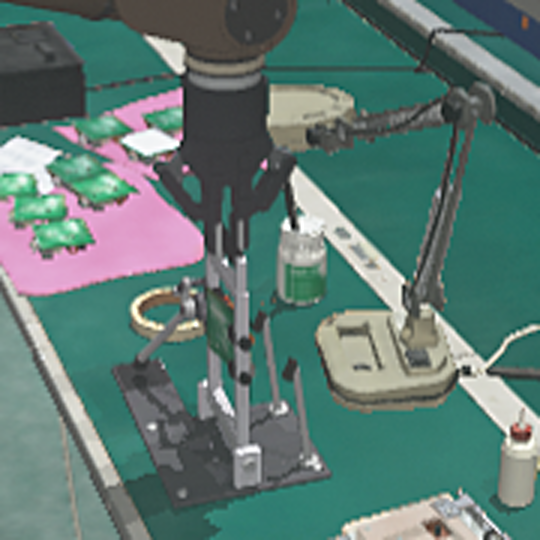

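The frame is upright: its front face stays at x ≈ 0.459 from z 0.08 to 0.20. The bar is gripped at crop (230,240), the leg is down with its foot at (143,370), and the fingers are clear of it. I'll hold briefly and hand in.

```bash
python3 -m crank '[[[0,0,0],0,255],[[0,0,0],0,255],[[0,0,0],0,255],[[0,0,0],0,255],[[0,0,0],0,255],[[0,0,0],0,255]]' && python3 -c "
from plant import ctrl; print(ctrl.sign_off())"
```

```text
time: 9.45
eef_pos: [0.4678, 0.1652, 0.2274]
tcp_rot: [0.724, 0.689, 0.0, -0.0]
contact_force: [1.2, 3.9, 1.8]
opening: 0.143
finger_force: 42.0
the job is handed in; nothing more can be done
None
```

The kickstand leg was swung down and pressed against its stop at about 11 N, and the frame is upright and held by its bar at about 40 N; the job was handed in at 9.45 s, with no verdict returned.

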